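# Find the blind bush with the gauge pin and draw it out

### The arm

A 6-joint arm with a two-finger parallel gripper is mounted at the origin on a cart in front of the work surface, level with it; the furniture and walls round the work are solid. World frame = base frame: x ahead of the robot, y to its left, z up, the work surface at z = 0. Lengths are in m, angles in rad, forces in N, time in s.
With the tool pointing down it reaches from about 0.375 to 0.975 m from the base axis. Payload 3.8 kg.
Tool frame: the origin (TCP) lies on the centre line of the jaws, within the pads' length; the fingertips stand 25 mm ahead of it and the grasp point (between the pads) lies 6 mm ahead of it; z points along the fingers, y is the direction in which the jaws open and shut (so a half turn about z gives the same grasp; the last joint's range is limited). The gripper opens to 85 mm and grips with 20 to 120 N. Pads are 22 mm wide; open, the fingers measure 114 mm over their backs; the gripper's body (76 mm by 85 mm) begins 54 mm behind the grasp point. The pads swing forward as they close: fully open they stand 13 mm farther back than shut.
Start: joints at [1.097, 0.264, 1.604, -0, 1.274, -0.037], TCP at [0.286, 0.612, 0.256] pointing down, gripper open.
Joint ranges: [-2.63, 2.63], [-0.94, 2.18], [0.31, 2.57], [-1.31, 4.45], [0, 2.66], [-2.55, 2.55]. Speed limits (rad/s): [2.57, 2.57, 3.14, 3.14, 3.14, 3.14].

### API

Orientations are given as a rotation vector (axis times angle).
In Python, from workcell import bot gives the robot as it stands.
- The arm moves only by the tool servo_tool, never from a script. Its argument "moves" is a list of rows, each a list of 3 entries, a list of its own where there are three numbers: the closure in counts, from 0 (fully open) to 255 (shut), then the shift along the tool's x, y, z in m, then the turn about the tool's z in rad. A call has exactly 8 rows; each row shifts and turns the pose as measured when the row begins, along the tool's axes as they then stand; what a row does not reach is not made up. A row lasts 1/12 s, in which the tool goes at most 41.7 mm and 7.16 degrees, less where a joint would pass 70% of its speed; a pose out of reach is approached as far as the arm can. A call is refused whole if a number of a shift passes 0.0417 or a number of a turn 0.125, either way. A call with a gripper value outside its range is refused whole. The fingers move at their own pace and stop on an object; "newtons" is the grip in N (left out, the last holds). Time passes only in rows, so rows that do not move let the fingers close, or fill a call up. It gives the time, the measured TCP pose, the force and the opening at its end, in the units of the state.
- bot.read_state(): the state, without advancing time (a new reading comes with each control period).
- bot.read_camera(name): name is "scene" or "top" or "wrist"; returns a dict with "pixels" (400x640x3 uint8, red, green, blue), "depth" (400x640 float32, m along the optical axis (not along the pixel's ray), 0 where there is no reading), "intrinsics" (3x3 intrinsics, pixels), "R" (3x3) and "t" (3): a world point X has camera coordinates R X + t. Camera axes: x right, y down, z forward; pixel columns grow to the right and rows downward; lengths in m; the calibration is good to about 2 mm. A picture is of the moment at which its call begins.
- bot.finish_job(): hands the job in, once; it reports no verdict.
The state is a dict: "time": time; "q": joint angles; "joint_vel": joint speeds; "joint_torque": joint torques, N m; "tool_pos": TCP position; "tcp_rot": TCP orientation; "wrist_force": force on the tool from outside, world axes, zero at the start; "torque": the same for the moment, N m; "width": opening from 0.0 (shut) to 1.0 (fully open).
Only numpy, scipy, OpenCV 4.12 (cv2) and the standard library are available. Lean on these libraries where they do the work, as an engineer would, in place of code of your own. Each camera call takes 0.05 s, during which the arm holds its last target.

### The job

One of the four freshly cast bushes on the plaster bat has a blind bore. Before moving any bush, take the gauge pin from its block and dip it gently into the bores to find the one that stops short; slide that bush across onto the plywood scrap board, wholly on it and upright, and leave the pin standing in its bore to flag it. The clay is unfired: do not lift, tip or pinch a bush, and leave the sound ones where they stand.

Things in the scene. Friction and masses are not known exactly. Their poses are not given: they have to be found in the camera images.
- plaster_bat: fixed white plaster slab (bat) on the table, 100 x 300 x 18 mm, its long side along its own y; the four bushes stand in a row along its middle. Origin: centre of its underside, on the table; its top is 18 mm higher. x points to its far side, away from the robot; the scrap board butts against its near (-x) side.
- scrap_board: fixed plywood board, 110 x 276 x 18 mm (x, y, z), its top level with the plaster bat's, so that things slide from one to the other without a step (joint 1 mm wide); same heading as the bat. Empty at the start. Origin: centre of its underside.
- pin_block: fixed wooden block, 56 x 56 x 42 mm, standing on the table just behind the far (+x) side of the bat, left of its middle; one vertical hole 13 mm across and 34 mm deep in the middle of its top (hole floor 8 mm above the table). Origin: centre of its underside.
- probe_pin: loose gauge pin, 136 mm long, 70 g, standing upright in the block: the lower 70 mm is a steel pin 8 mm across (the top 10 mm of it in a collar up to 16 mm across), the upper 66 mm a hexagonal aluminium handle, 16 mm across flats, with one pair of flats facing along its own x. Origin: centre of the lower tip; z runs up to the handle.
- pin_tip (a point): the lower tip of the gauge pin (same point as its origin).
- bush_a: one of four loose, unfired off-white clay bushes in a row on the bat, about 72 mm apart, alike outside: flange 64 mm across and 9 mm thick at the foot, body 44 mm across, 38 mm high in all, about 130 g; a vertical bore 13 mm across opens in the middle of the top. Sound: bored through to the board, 38 mm deep. Blind: the bore ends on a clay floor 29 mm below the top (9 mm above the underside). Origin: centre of the underside, z up.
- bush_b: another of the four bushes, of the same size and origin as bush_a. Exactly one of the four is blind; which one is not told, the outside does not show it, and their order in the row changes.
- bush_c: another of the four bushes, of the same size and origin as bush_a; sound or blind, not told.
- bush_d: another of the four bushes, of the same size and origin as bush_a; sound or blind, not told.

How it is judged:
On the way:
1. with all four bushes still in their places (moved less than 15 mm), the pin has been dipped well down (18 mm or more) into the bore of one (((horizontal distance between pin_tip and bush_a below 0.007 m and z of pin_tip in the frame of bush_a below 0.02 m and angle between bush_a's own z axis and vertical below 0.1 rad) or (horizontal distance between pin_tip and bush_b below 0.007 m and z of pin_tip in the frame of bush_b below 0.02 m and angle between bush_b's own z axis and vertical below 0.1 rad) or (horizontal distance between pin_tip and bush_c below 0.007 m and z of pin_tip in the frame of bush_c below 0.02 m and angle between bush_c's own z axis and vertical below 0.1 rad) or (horizontal distance between pin_tip and bush_d below 0.007 m and z of pin_tip in the frame of bush_d below 0.02 m and angle between bush_d's own z axis and vertical below 0.1 rad)) and distance of each of bush_a, bush_b, bush_c, bush_d from where it was at the start of the episode below 0.015 m), for 0.05 s.
At the end, for the whole second after the job is handed in: One bush stands upright on the scrap board (overhang under 10 mm) with the pin in its bore, resting on a floor 6 to 13 mm above the bush's underside (only the blind bore has one), pin tilt under 0.35 rad; the other three stand upright within 15 mm of their starts; all at rest (((x of bush_a in the frame of scrap_board between -0.033 and 0.033 m and y of bush_a in the frame of scrap_board between -0.115 and 0.115 m and horizontal distance between pin_tip and bush_a below 0.008 m and z of pin_tip in the frame of bush_a between 0.006 and 0.013 m and distance of each of bush_b, bush_c, bush_d from where it was at the start of the episode below 0.015 m) or (x of bush_b in the frame of scrap_board between -0.033 and 0.033 m and y of bush_b in the frame of scrap_board between -0.115 and 0.115 m and horizontal distance between pin_tip and bush_b below 0.008 m and z of pin_tip in the frame of bush_b between 0.006 and 0.013 m and distance of each of bush_a, bush_c, bush_d from where it was at the start of the episode below 0.015 m) or (x of bush_c in the frame of scrap_board between -0.033 and 0.033 m and y of bush_c in the frame of scrap_board between -0.115 and 0.115 m and horizontal distance between pin_tip and bush_c below 0.008 m and z of pin_tip in the frame of bush_c between 0.006 and 0.013 m and distance of each of bush_a, bush_b, bush_d from where it was at the start of the episode below 0.015 m) or (x of bush_d in the frame of scrap_board between -0.033 and 0.033 m and y of bush_d in the frame of scrap_board between -0.115 and 0.115 m and horizontal distance between pin_tip and bush_d below 0.008 m and z of pin_tip in the frame of bush_d between 0.006 and 0.013 m and distance of each of bush_a, bush_b, bush_c from where it was at the start of the episode below 0.015 m)) and height (world z) of bush_a between 0.014 and 0.022 m and angle between each of bush_a, bush_b, bush_c, bush_d's own z axis and vertical below 0.1 rad and height (world z) of bush_b between 0.014 and 0.022 m and height (world z) of bush_c between 0.014 and 0.022 m and height (world z) of bush_d between 0.014 and 0.022 m and linear speed of each of bush_a, bush_b, bush_c, bush_d, probe_pin below 0.01 m/s and angle between probe_pin's own z axis and vertical below 0.35 rad); the robot touches nothing.
It fails at once if a bush is lifted more than 10 mm off the board (height (world z) of any of bush_a, bush_b, bush_c, bush_d above 0.028 m).
It fails at once if a bush is tipped by more than 0.3 rad (angle between any of bush_a, bush_b, bush_c, bush_d's own z axis and vertical above 0.3 rad).
It fails at once if a bush is pinched or pressed by the fingers with more than 6 N (contact force between the fingers and bush_a above 6 N or contact force between the fingers and bush_b above 6 N or contact force between the fingers and bush_c above 6 N or contact force between the fingers and bush_d above 6 N).
It fails at once if the pin presses on a bush with more than 45 N (contact force between probe_pin and bush_a above 45 N or contact force between probe_pin and bush_b above 45 N or contact force between probe_pin and bush_c above 45 N or contact force between probe_pin and bush_d above 45 N).
It also fails if it takes over 58 s, if anything falls off the work surface, if the arm or the gripper's body presses on something with over 40 N, if the wrist force passes 120 N, or if a joint passes its speed limit or range.

## Working session

There is one attempt and no reset: what is moved stays moved. The work goes in short steps, Python scripts to look and compute and a tool call to move; the robot and the scene stay as the last step left them, time stands still between calls to the robot, and variables do not carry over. Pictures are saved under pics/ and viewed, and the job is handed in when it is done.

Besides the shell and the picture viewer there is one more tool, called after "Emit:" as a command line: name --argument value ..., lists and objects as JSON in quotes. servo_tool: Moves the arm, as the interface text tells. Its arguments: {"type":"object","properties":{"moves":{"type":"array","items":{"type":"array"}},"newtons":{"type":"number"}},"required":["moves"]}

```bash
mkdir -p pics; ls
python3 - <<'E'
from workcell import bot
import cv2,numpy as np
print(bot.read_state())
for n in ["scene","top","wrist"]:
    c=bot.read_camera(n); cv2.imwrite(f"pics/{n}0.png",c["pixels"][...,::-1])
    np.savez(f"{n}0.npz",**c)
    print(n,c["intrinsics"].tolist(),c["R"].round(4).tolist(),c["t"].round(4).tolist())
E
```

```text
pics
{'time': 0.0, 'q': array([ 1.09710326e+00,  2.64736033e-01,  1.60539498e+00, -1.48997593e-05,
        1.27365629e+00, -3.69108505e-02]), 'joint_vel': array([-0.00028221, -0.00236295,  0.00072782, -0.0006442 ,  0.00044959,
        0.00063789]), 'joint_torque': array([ 6.88624532e-04, -5.15119100e+01, -3.67315757e+01, -2.35722555e-04,
        1.32766124e-02,  1.43649896e-05]), 'tool_pos': array([0.28524848, 0.61102555, 0.25496214]), 'tcp_rot': array([-0.68053085, -3.06644347,  0.00334069]), 'wrist_force': array([ 0.31311954,  0.22646441, -0.03524388]), 'torque': array([0.01337067, 0.01758112, 0.00281891]), 'width': 0.9942928490405762}
scene [[455.5969051896279, 0.0, 326.7956548244931], [0.0, 455.5969051896279, 203.1719992944002], [0.0, 0.0, 1.0]] [[-0.8256, -0.5639, -0.0227], [-0.3625, 0.5607, -0.7445], [0.4325, -0.6064, -0.6673]] [0.2648, 0.4018, 0.4799]
top [[439.2478929667794, 0.0, 320.00005571694044], [0.0, 439.2478929667794, 201.48951965814877], [0.0, 0.0, 1.0]] [[-0.0641, -0.9979, 0.0021], [-0.9691, 0.0618, -0.2387], [0.2381, -0.0174, -0.9711]] [-0.251, 0.5393, 0.7753]
wrist [[335.7800034699575, 0.0, 325.8359957936073], [0.0, 335.7800034699575, 195.58610248025974], [0.0, 0.0, 1.0]] [[0.4231, 0.9061, -0.0019], [0.8697, -0.4055, 0.2815], [0.2543, -0.1208, -0.9595]] [-0.6738, -0.036, 0.3801]
```

View pics/top0.png

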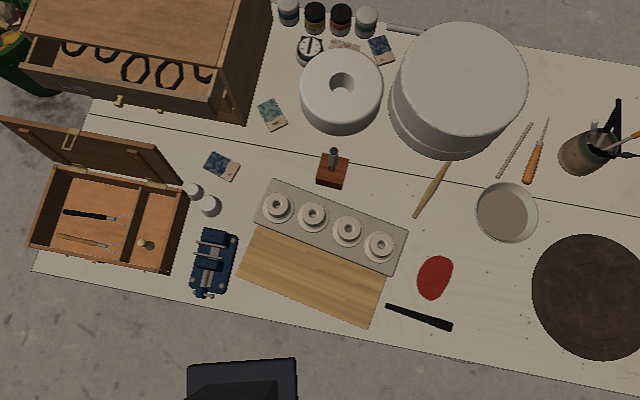

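View pics/scene0.png

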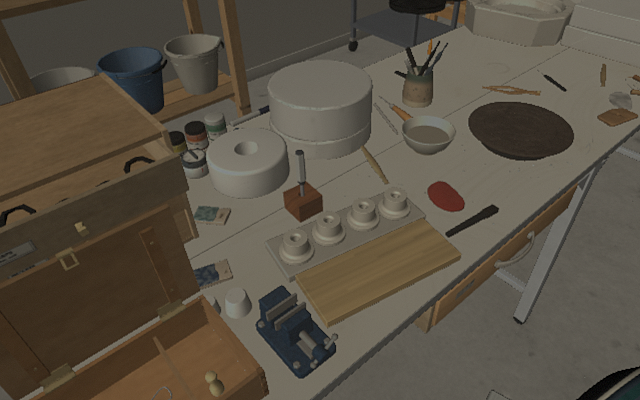

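View pics/wrist0.png

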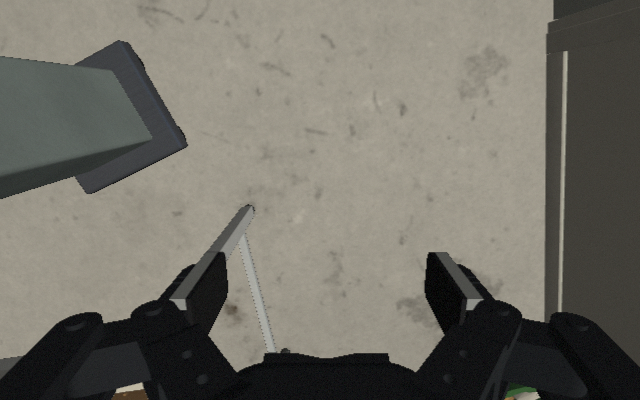

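The top view shows the four bushes at about (277,206), (313,215), (347,231) and (380,246), the pin at (333,158), and the board below the bat. I'll enlarge the area and measure.

```bash
cat > h.py <<'E'
import numpy as np,cv2
def load(n): 
    d=np.load(n); return {k:d[k] for k in d.files}
def onplane(c,u,v,z):
    K,R,t=c["intrinsics"],c["R"],c["t"]
    d=R.T@np.linalg.inv(K)@np.array([u,v,1.]); o=-R.T@t
    return o+d*(z-o[2])/d[2]
def proj(c,X):
    p=c["R"]@np.asarray(X,float)+c["t"]; p=c["intrinsics"]@p; return p[:2]/p[2]
def ray(c,u,v):
    d=c["R"].T@np.linalg.inv(c["intrinsics"])@np.array([u,v,1.]); return -c["R"].T@c["t"],d/np.linalg.norm(d)
E
python3 - <<'E'
from h import *
c=load("top0.npz"); s=load("scene0.npz")
a=cv2.resize(c["pixels"][135:335,230:430],None,fx=4,fy=4,interpolation=cv2.INTER_CUBIC)[...,::-1]
cv2.imwrite("pics/top0z.png",a[:600])
b=cv2.resize(s["pixels"][140:290,260:460],None,fx=4,fy=4,interpolation=cv2.INTER_CUBIC)[...,::-1]
cv2.imwrite("pics/scene0z.png",b)
E
```

```text
(no output)
```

View pics/top0z.png

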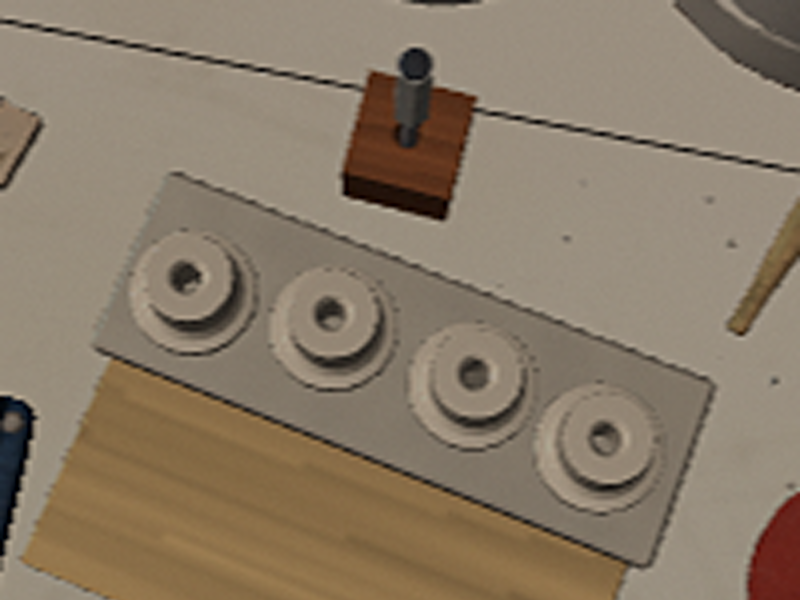

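View pics/scene0z.png

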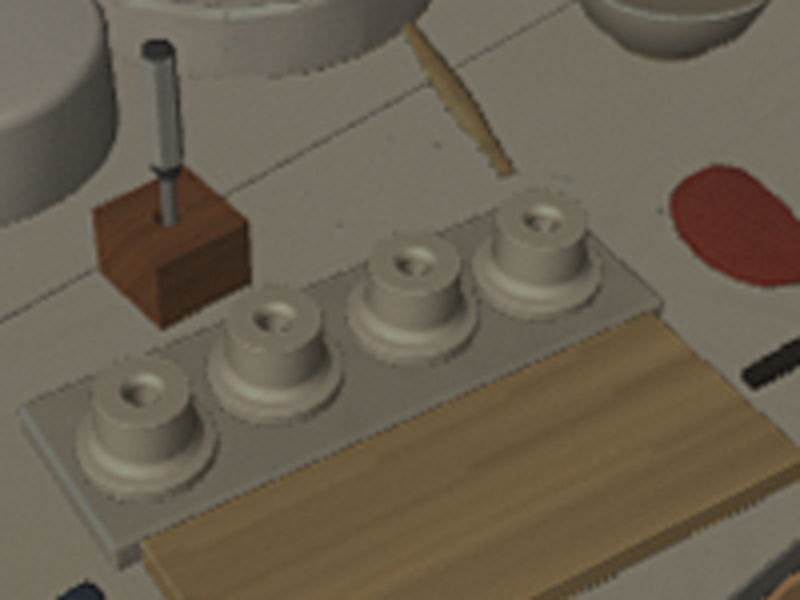

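Run:
```python
from h import *
c=load("top0.npz"); s=load("scene0.npz")
T=[(187,277),(331,314),(476,373),(606,438)]; S=[(144,388),(274,318),(413,262),(543,221)]
def unz(p,o): return ((p[0]+.5)/4-.5+o[0],(p[1]+.5)/4-.5+o[1])
def tri(p,q):
    o1,d1=ray(c,*p);o2,d2=ray(s,*q)
    A=np.stack([d1,-d2],1); k=np.linalg.lstsq(A,o2-o1,rcond=None)[0]
    a,b=o1+k[0]*d1,o2+k[1]*d2; return (a+b)/2,np.linalg.norm(a-b)
P=[]
for t,q in zip(T,S):
    g=unz(t,(230,135)); h=unz(q,(260,140))
    a=onplane(c,*g,.056);b=onplane(s,*h,.056);X,e=tri(g,h)
    P.append(a); print(a.round(4),b.round(4),X.round(4),round(e,4))
P=np.array(P);print("gaps",np.linalg.norm(np.diff(P[:,:2],axis=0),axis=1), "heading of row",np.degrees(np.arctan2(*(P[0]-P[3])[[1,0]]))-90)
g=unz((415,63),(230,135));h=unz((158,48),(260,140))
print("pintop",tri(g,h),onplane(c,*g,.144),onplane(s,*h,.144))
# block top hole
print("hole top",onplane(c,*unz((405,138),(230,135)),.042),onplane(s,*unz((167,219),(260,140)),.042))
# bat & board edges on z=.018
for n,p in dict(batTL=(178,175),batTR=(713,383),batBL=(95,350),batBR=(645,566)).items(): print(n,onplane(c,*unz(p,(230,135)),.018).round(4))
for n,p in dict(blkTL=(370,72),blkTR=(477,98),blkBR=(452,195),blkBL=(344,176)).items(): print(n,onplane(c,*unz(p,(230,135)),.042).round(4))
```

```text
[ 0.5252 -0.2006  0.056 ] [ 0.5221 -0.2011  0.056 ] [ 0.524  -0.2012  0.0554] 0.0029
[ 0.5025 -0.269   0.056 ] [ 0.4994 -0.268   0.056 ] [ 0.5018 -0.2695  0.0539] 0.0024
[ 0.4693 -0.3364  0.056 ] [ 0.4663 -0.3342  0.056 ] [ 0.469  -0.337   0.0529] 0.002
[ 0.4343 -0.3952  0.056 ] [ 0.4295 -0.3926  0.056 ] [ 0.4331 -0.3965  0.052 ] 0.0036
gaps [0.07204578 0.07505038 0.06852597] heading of row -25.035656863477485
pintop (array([ 0.59473936, -0.31422469,  0.14072363]), np.float64(0.0031900506781206987)) [ 0.59505674 -0.31336426  0.144     ] [ 0.5900155 -0.3108365  0.144    ]
hole top [ 0.59333382 -0.31145486  0.042     ] [ 0.59135364 -0.30924698  0.042     ]
batTL [ 0.5886 -0.195   0.018 ]
batTR [ 0.4635 -0.4569  0.018 ]
batBL [ 0.4999 -0.15    0.018 ]
batBR [ 0.3759 -0.4138  0.018 ]
blkTL [ 0.6294 -0.2962  0.042 ]
blkTR [ 0.6121 -0.3492  0.042 ]
blkBR [ 0.5622 -0.3327  0.042 ]
blkBL [ 0.5754 -0.2797  0.042 ]
```

Run:
```python
from h import *
from scipy.spatial.transform import Rotation as Ro
from workcell import bot
st=bot.read_state(); print(Ro.from_rotvec(st["tcp_rot"]).as_matrix().round(3))
H={}
for n in ("top0.npz","scene0.npz"):
    c=load(n); d=c["depth"]; v,u=np.nonzero(d>0); z=d[v,u]
    p=np.linalg.inv(c["intrinsics"])@np.stack([u*z,v*z,z]); X=(c["R"].T@(p-c["t"][:,None])).T
    for x,y,zz in X:
        if zz>.02:
            k=(int(np.floor(x*10)),int(np.floor(y*10))); H[k]=max(H.get(k,0),zz)
print("cols y from .8 to -.7")
for i in range(10,0,-1): print(i/10,[int(1000*H.get((i,j),0)) for j in range(8,-8,-1)])
```

```text
[[-0.906  0.423 -0.001]
 [ 0.423  0.906 -0.002]
 [ 0.    -0.002 -1.   ]]
cols y from .8 to -.7
1.0 [0, 0, 0, 0, 0, 0, 0, 0, 0, 246, 0, 0, 0, 0, 0, 0]
0.9 [0, 0, 0, 0, 0, 0, 0, 0, 247, 247, 247, 246, 63, 61, 20, 0]
0.8 [0, 0, 0, 0, 0, 0, 0, 249, 249, 250, 249, 70, 73, 136, 137, 137]
0.7 [0, 0, 0, 0, 0, 0, 0, 249, 249, 249, 249, 72, 73, 138, 137, 138]
0.6 [0, 0, 0, 0, 0, 0, 234, 240, 240, 237, 236, 67, 144, 137, 138, 137]
0.5 [0, 0, 0, 0, 0, 0, 70, 242, 239, 235, 59, 61, 146, 0, 54, 53]
0.4 [0, 0, 0, 0, 0, 0, 68, 69, 69, 69, 66, 60, 61, 60, 53, 53]
0.3 [0, 0, 0, 0, 0, 0, 0, 0, 0, 64, 22, 23, 23, 21, 0, 45]
0.2 [0, 0, 0, 0, 0, 0, 0, 0, 0, 0, 0, 0, 21, 0, 0, 45]
0.1 [0, 0, 0, 0, 0, 0, 0, 0, 0, 0, 0, 0, 0, 0, 0, 0]
```

Emit:
servo_tool --moves '[[0,[-0.015,-0.02,-0.015],0],[0,[-0.02,-0.028,-0.015],0],[0,[-0.021,-0.03,-0.015],0],[0,[-0.021,-0.03,-0.01],0],[0,[-0.021,-0.03,-0.01],0],[0,[-0.021,-0.03,-0.005],0],[0,[-0.021,-0.03,0],0],[0,[-0.021,-0.03,0],0]]'

```text
time: 0.82
tool_pos: [0.3338, 0.3309, 0.3227]
tcp_rot: [-0.665, -3.067, 0.014]
wrist_force: [0.2, 0.9, 0.3]
width: 0.999
```

Emit:
servo_tool --moves '[[0,[-0.021,-0.035,0],0],[0,[-0.021,-0.035,0],0],[0,[-0.021,-0.035,0],0],[0,[-0.021,-0.035,0],0],[0,[-0.021,-0.035,0],0],[0,[-0.021,-0.035,0],0],[0,[-0.021,-0.035,0],0],[0,[-0.021,-0.035,0],0]]'

```text
time: 1.48
tool_pos: [0.3675, -0.0008, 0.3246]
tcp_rot: [0.654, 3.071, -0.012]
wrist_force: [0.7, 0.6, -0.4]
width: 0.998
```

Emit:
servo_tool --moves '[[0,[-0.024,-0.03,0],0],[0,[-0.024,-0.03,0],0],[0,[-0.028,-0.03,0],0],[0,[-0.028,-0.03,0],0],[0,[-0.028,-0.03,0],0],[0,[-0.028,-0.03,0],0],[0,[-0.028,-0.03,0],0],[0,[-0.02,-0.02,0],0]]'

```text
time: 2.15
tool_pos: [0.4579, -0.308, 0.3267]
tcp_rot: [0.664, 3.064, -0.011]
wrist_force: [0.2, -0.2, 0.3]
width: 1.0
```

```bash
cat > snap.py <<'E'
import sys
from h import *
from workcell import bot
from scipy.spatial.transform import Rotation as Ro
tag=sys.argv[1]
for n in sys.argv[2:]:
    c=bot.read_camera(n); np.savez(f"{n}{tag}.npz",**c); cv2.imwrite(f"pics/{n}{tag}.png",c["pixels"][...,::-1])
s=bot.read_state(); np.savez(f"st{tag}.npz",pos=s["tool_pos"],M=Ro.from_rotvec(s["tcp_rot"]).as_matrix())
M=Ro.from_rotvec(s["tcp_rot"]).as_matrix()
print(round(s["time"],2),s["tool_pos"].round(4),"yaw x_tool",np.degrees(np.arctan2(M[1,0],M[0,0])).round(2),"z",M[:,2].round(4),"F",s["wrist_force"].round(2),"w",round(s["width"],3))
E
python3 snap.py 1 wrist
```

```text
2.2 [ 0.4592 -0.312   0.3261] yaw x_tool 155.45 z [ 0.005  -0.0117 -0.9999] F [ 3.65 -4.67  0.77] w 1.001
```

View pics/wrist1.png

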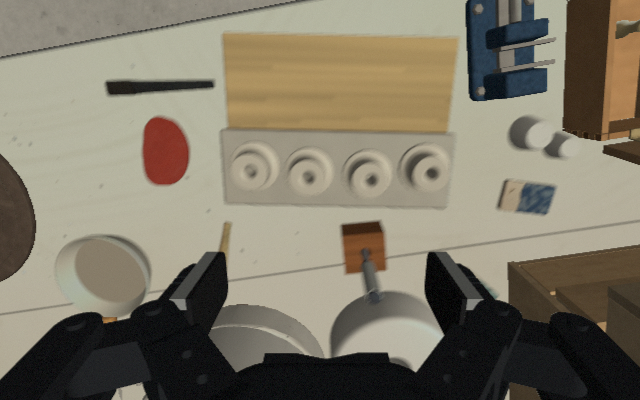

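Wrist view: bores at about (252,172), (310,178), (371,179) and (431,173); pin top at (374,296), foot at (366,254). I'll measure from here.

Run:
```python
from h import *
c=load("wrist1.npz")
g=cv2.cvtColor(c["pixels"],cv2.COLOR_RGB2GRAY)
a=cv2.resize(c["pixels"][130:330,210:470],None,fx=3,fy=3,interpolation=cv2.INTER_CUBIC)[...,::-1]
cv2.imwrite("pics/w1z.png",a)
for (u,v) in [(252,172),(310,178),(371,179),(431,173)]: print(onplane(c,u,v,.056).round(4))
print("pin",onplane(c,374,297,.144).round(4),"hole",onplane(c,365,255,.042).round(4))
for p in [(223,130),(454,134),(225,203),(446,207)]: print("bat",onplane(c,*p,.018).round(4))
```

```text
[ 0.4345 -0.3953  0.056 ]
[ 0.4695 -0.3358  0.056 ]
[ 0.5006 -0.2702  0.056 ]
[ 0.5231 -0.2029  0.056 ]
pin [ 0.5927 -0.3162  0.144 ] hole [ 0.597  -0.3163  0.042 ]
bat [ 0.376  -0.4146  0.018 ]
bat [ 0.5004 -0.1527  0.018 ]
bat [ 0.4613 -0.4598  0.018 ]
bat [ 0.5884 -0.1928  0.018 ]
```

View pics/w1z.png

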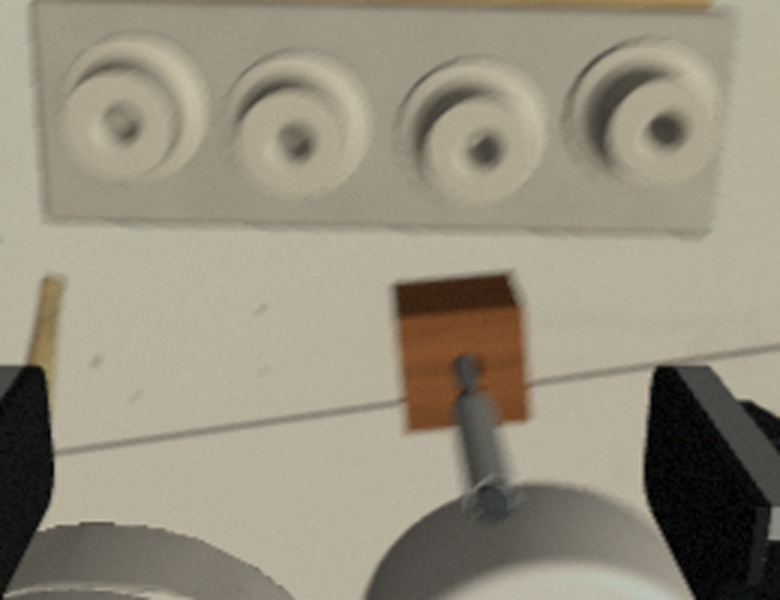

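Emit:
servo_tool --moves '[[0,[-0.02,0.008,0.015],0],[0,[-0.02,0.009,0.015],0],[0,[-0.02,0.009,0.015],0],[0,[-0.02,0.009,0.015],0],[0,[-0.018,0.009,0.015],0],[0,[-0.01,0.005,0.015],0],[0,[-0.006,0.002,0.01],0],[0,[0,0,0],0]]'

```text
time: 2.87
tool_pos: [0.5885, -0.3191, 0.22]
tcp_rot: [0.681, 3.063, -0.017]
wrist_force: [-1.0, 0.4, -0.1]
width: 0.999
```

```bash
python3 snap.py 2 wrist top scene
```

```text
3.02 [ 0.5883 -0.3201  0.2237] yaw x_tool 154.9 z [ 0.0053 -0.0136 -0.9999] F [-0.02 -1.01 -0.35] w 1.003
```

View pics/wrist2.png

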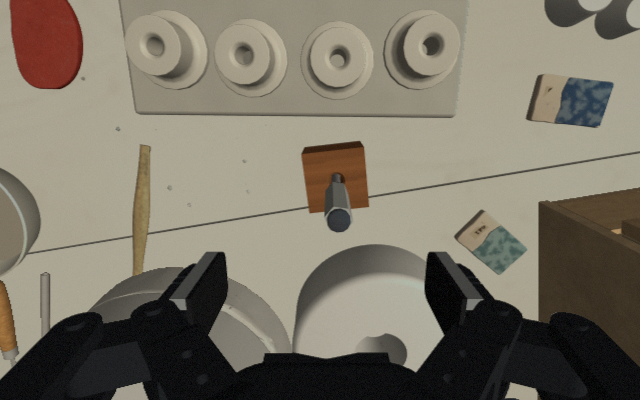

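View pics/scene2.png

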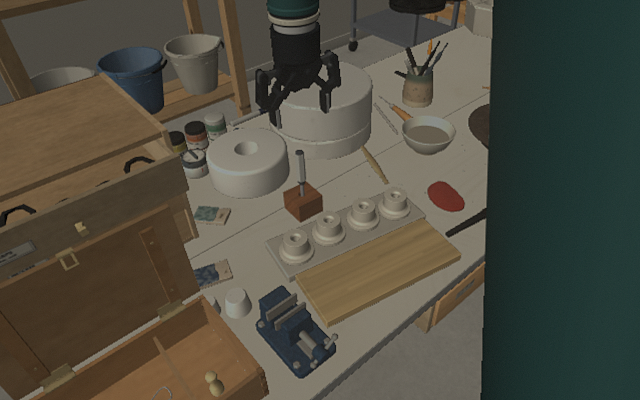

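Wrist view: pin top at about (339,217), pin foot at (337,180); bores at (155,45), (244,54), (339,59) and (431,45). The arm is at rest and clear of everything.

Run:
```python
from h import *
c=load("wrist2.npz")
cv2.imwrite("pics/w2p.png",cv2.resize(c["pixels"][140:240,290:390],None,fx=6,fy=6,interpolation=cv2.INTER_CUBIC)[...,::-1])
cv2.imwrite("pics/w2b.png",cv2.resize(c["pixels"][5:105,110:480],None,fx=2.1,fy=2.1,interpolation=cv2.INTER_CUBIC)[...,::-1])
g=cv2.cvtColor(c["pixels"],cv2.COLOR_RGB2GRAY).astype(float)
for (u,v) in [(155,45),(244,54),(339,59),(431,45)]: print(onplane(c,u,v,.056).round(4))
p=onplane(c,339,217.5,.144); print("pin",p.round(4),"hole",onplane(c,337,180,.042).round(4))
s=np.load("st2.npz"); print("pin top in tool",(s["M"].T@(p-s["pos"])).round(4))
for q in [(303,150),(364,142),(369,205),(309,213)]: print("blk",onplane(c,*q,.042).round(4))
```

```text
[ 0.4319 -0.3941  0.056 ]
[ 0.4669 -0.3345  0.056 ]
[ 0.5017 -0.269   0.056 ]
[ 0.5226 -0.2006  0.056 ]
pin [ 0.5908 -0.3122  0.144 ] hole [ 0.5929 -0.3119  0.042 ]
pin top in tool [0.0019 0.009  0.0796]
blk [ 0.5554 -0.3279  0.042 ]
blk [ 0.5717 -0.2762  0.042 ]
blk [ 0.6271 -0.2949  0.042 ]
blk [ 0.6108 -0.3489  0.042 ]
```

View pics/w2p.png

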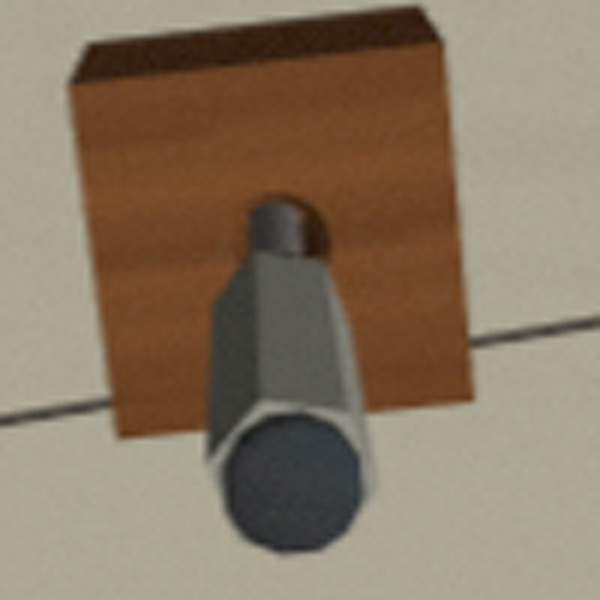

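View pics/w2b.png

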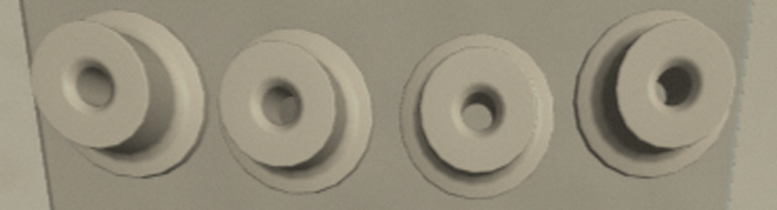

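Emit:
servo_tool --moves '[[0,[0,0,0],-0.11],[0,[0,0,0],-0.11],[0,[0,0,0],-0.11],[0,[0,0,0],-0.09],[0,[-0.002,0.005,0.004],0],[0,[-0.002,0.004,0.004],0],[0,[0,0,0.003],0],[0,[0,0,0],0]]'

```text
time: 3.68
tool_pos: [0.5912, -0.3137, 0.2256]
tcp_rot: [0.014, 3.122, -0.036]
wrist_force: [-1.0, -0.9, -0.5]
width: 0.998
```

```bash
python3 snap.py 3 wrist;python3 - <<'E'
from h import *
c=load("wrist3.npz")
cv2.imwrite("pics/w3p.png",cv2.resize(c["pixels"][130:330,250:450],None,fx=3,fy=3,interpolation=cv2.INTER_CUBIC)[...,::-1])
E
```

```text
3.73 [ 0.5914 -0.3138  0.2259] yaw x_tool 179.49 z [ 0.0198 -0.0232 -0.9995] F [0.36 0.21 0.36] w 1.0
```

View pics/w3p.png

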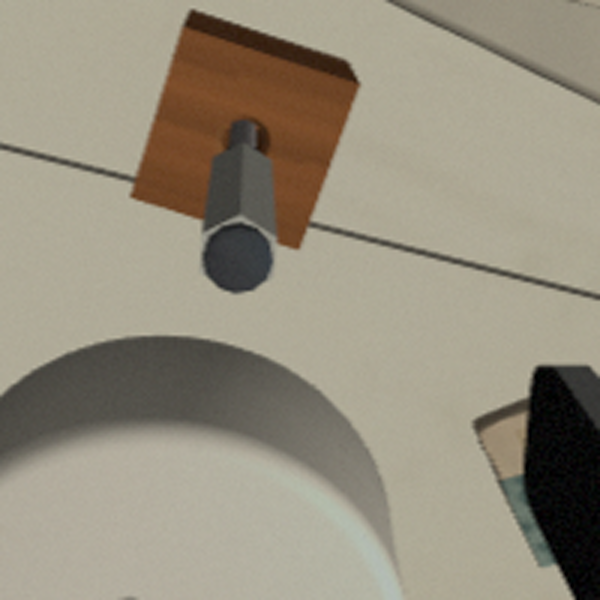

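The corner edge now faces the camera, so the flats face the jaws. Next I'll compute the offset and descend.

Run:
```python
from h import *
c=load("wrist3.npz");s=np.load("st3.npz")
for n,q,z in (("top",(250+238/3,130+255/3),.144),("hole",(250+246/3,130+138/3),.042)):
    p=onplane(c,*q,z);print(n,p.round(4),(s["M"].T@(p-s["pos"])).round(4))
```

```text
top [ 0.592  -0.3132  0.144 ] [0.0011 0.0025 0.0818]
hole [ 0.5923 -0.312   0.042 ] [0.0028 0.006  0.1838]
```

Emit:
servo_tool --moves '[[0,[0.0005,0.001,0.015],0],[0,[0.0005,0.001,0.02],0],[0,[0.0005,0.001,0.02],0],[0,[0,0.0005,0.02],0],[0,[0,0.0005,0.018],0],[0,[0,0,0.01],0],[0,[0,0,0.004],0],[0,[0,0,0],0]]'

```text
time: 4.4
tool_pos: [0.5942, -0.3134, 0.118]
tcp_rot: [0.025, 3.116, -0.041]
wrist_force: [0.0, 0.2, -0.2]
width: 0.996
```

```bash
python3 snap.py 4 wrist scene
python3 - <<'E'
from h import *
c=load("scene4.npz")
cv2.imwrite("pics/s4z.png",cv2.resize(c["pixels"][80:240,230:430],None,fx=3.7,fy=3.7,interpolation=cv2.INTER_CUBIC)[...,::-1])
E
```

```text
4.5 [ 0.595  -0.3138  0.1196] yaw x_tool 179.13 z [ 0.0269 -0.0279 -0.9992] F [-0.09  0.36 -0.27] w 1.001
```

View pics/s4z.png

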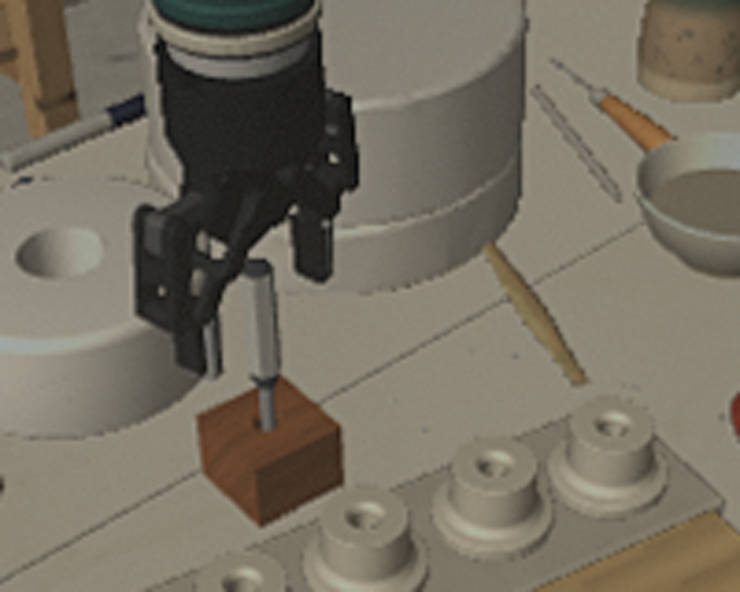

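View pics/wrist4.png

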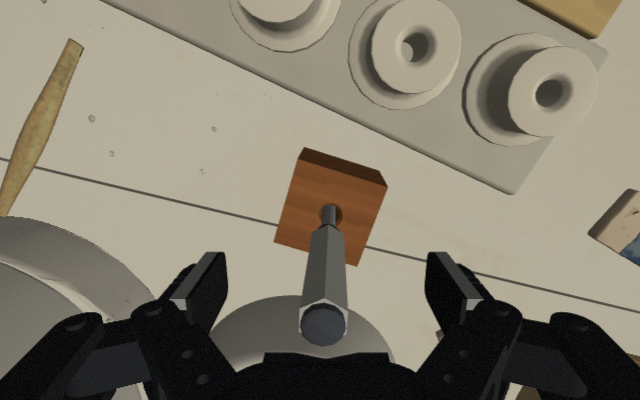

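Pin is centred between the fingers: top at (323,325), finger mid-line about u=326. Closing.

Emit:
servo_tool --moves '[[0,[0.002,0,0],0],[120,[0.001,0,0],0],[200,[0,0,0],0],[255,[0,0,0],0],[255,[0,0,0],0],[255,[0,0,0],0],[255,[0,0,0],0],[255,[0,0,0],0]]' --newtons 40

```text
time: 5.17
tool_pos: [0.5951, -0.3143, 0.1264]
tcp_rot: [0.027, 3.105, -0.046]
wrist_force: [-0.0, 2.0, -0.1]
width: 0.179
```

```bash
python3 snap.py 5 wrist
```

```text
5.22 [ 0.5951 -0.3144  0.1264] yaw x_tool 179.05 z [ 0.0359 -0.0303 -0.9989] F [0.36 3.57 1.45] w 0.18
```

View pics/wrist5.png

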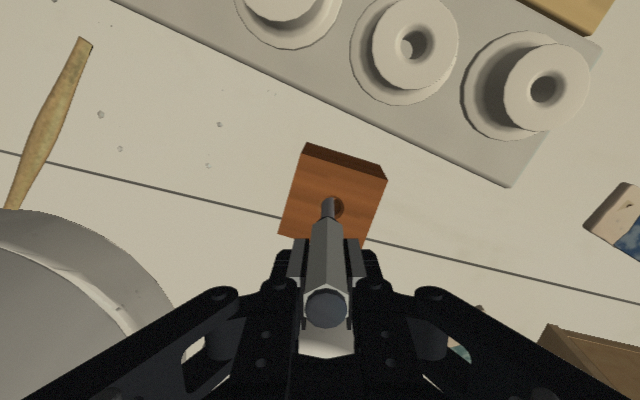

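Gripped (opening about 15 mm). Holding rows drift up about 0.85 mm each and add outward tilt, so rows should be used sparingly. I'll check the depth images for a hint on which bore to dip first.

Run:
```python
from h import *
for n,pts in (("wrist2.npz",[(155,45),(244,54),(339,59),(431,45)]),("top0.npz",[(379.4,244.4),(348.9,228.1),(312.6,213.4),(276.6,204.1)])):
    c=load(n);d=c["depth"]
    for (u0,v0) in pts:
        r=8 if n[0]=="w" else 5
        L=[]
        for v in range(int(v0)-r,int(v0)+r+1):
            for u in range(int(u0)-r,int(u0)+r+1):
                z=d[v,u]
                if z>0:
                    X=c["R"].T@(np.linalg.inv(c["intrinsics"])@np.array([u*z,v*z,z])-c["t"]); L.append(X[2])
        L=np.sort(L)*1000; print(n,len(L),L[:8].round(1),L[len(L)//4].round(1),np.median(L).round(1))
```

```text
wrist2.npz 284 [25.6 25.7 26.3 26.7 27.2 27.3 27.3 27.4] 38.1 45.8
wrist2.npz 289 [26.5 26.6 26.6 26.7 26.7 26.7 26.8 27. ] 28.4 41.2
wrist2.npz 286 [16.9 17.  17.1 17.5 17.7 17.8 17.8 17.8] 18.8 22.9
wrist2.npz 286 [16.6 17.9 18.  18.2 18.5 18.5 18.5 18.5] 31.6 43.4
top0.npz 120 [14.8 16.3 16.7 16.7 16.7 17.1 17.6 17.7] 43.0 55.0
top0.npz 120 [25.  25.5 26.  26.  26.7 27.1 27.2 27.4] 43.1 54.5
top0.npz 120 [14.5 14.6 16.5 16.9 17.4 17.6 17.6 17.8] 46.6 54.8
top0.npz 120 [15.6 16.3 16.6 16.6 17.3 17.6 18.4 19.3] 49.0 54.7
```

Run:
```python
from h import *
c=load("wrist5.npz");s=np.load("st5.npz")
cv2.imwrite("pics/w5z.png",cv2.resize(c["pixels"][170:340,270:390],None,fx=3.5,fy=3.5,interpolation=cv2.INTER_CUBIC)[...,::-1])
def pt(u,v):
    z=np.median(c["depth"][v-2:v+3,u-2:u+3]); return c["R"].T@(np.linalg.inv(c["intrinsics"])@np.array([u*z,v*z,z])-c["t"])
for u,v in [(326,308),(320,308),(332,308),(326,300),(326,316)]:
    X=pt(u,v); print(X.round(4),(s["M"].T@(X-s["pos"])).round(4))
```

```text
[ 0.5918 -0.3134  0.1447] [ 0.0026  0.0004 -0.0185]
[ 0.5916 -0.3155  0.145 ] [ 0.0028 -0.0017 -0.0187]
[ 0.5918 -0.3114  0.1446] [ 0.0026  0.0025 -0.0184]
[ 0.5883 -0.3134  0.145 ] [ 0.0061  0.0004 -0.0188]
[ 0.595  -0.3135  0.1448] [-0.0005  0.0004 -0.0185]
```

View pics/w5z.png

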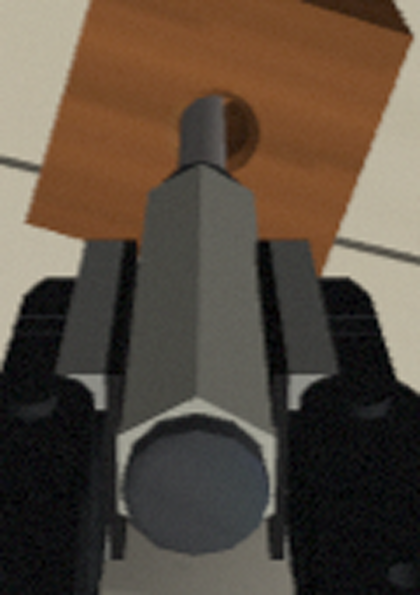

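Emit:
servo_tool --moves '[[255,[0,0,-0.02],0],[255,[0,0,-0.025],0],[255,[0.005,0,-0.015],0],[255,[0.025,-0.005,-0.001],0],[255,[0.03,-0.006,-0.001],0],[255,[0.03,-0.006,-0.001],0],[255,[0.02,-0.004,0],0],[255,[0.005,0,0],0]]'

```text
time: 5.88
tool_pos: [0.4745, -0.3334, 0.1872]
tcp_rot: [0.017, 3.104, -0.056]
wrist_force: [0.5, 0.2, -1.3]
width: 0.178
```

```bash
python3 snap.py 6 wrist top scene
```

```text
6.03 [ 0.4777 -0.3331  0.1876] yaw x_tool 179.43 z [ 0.0398 -0.0362 -0.9986] F [-0.25 -0.87 -0.44] w 0.179
```

View pics/wrist6.png

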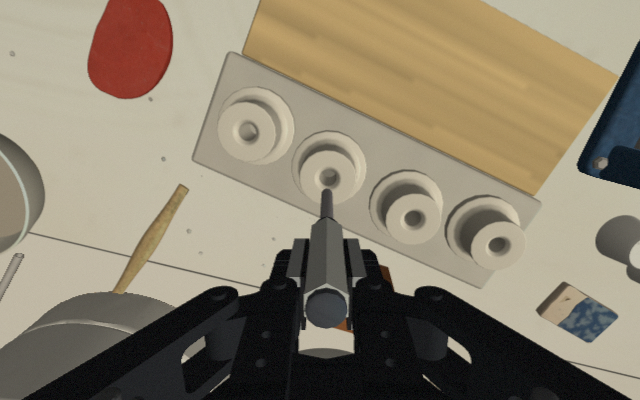

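View pics/scene6.png

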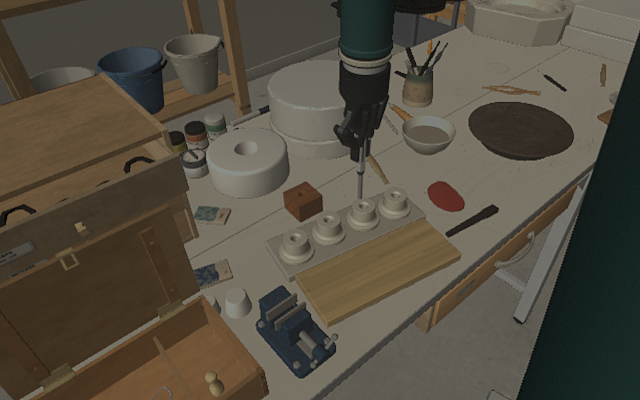

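View pics/top6.png

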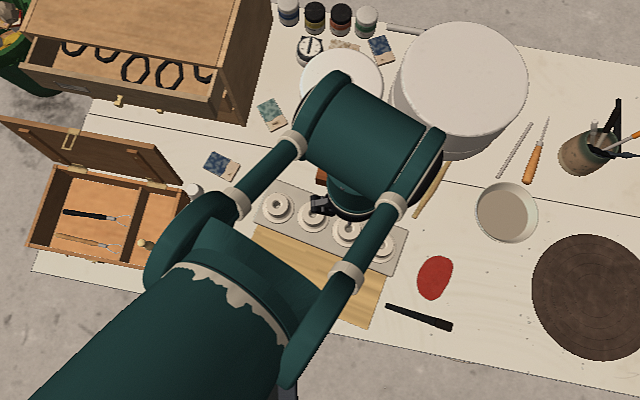

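Wrist view: pin tip at about (327,191), just below the suspect bush's bore at (329,177). Measuring tip and bore.

```bash
cat > tip.py <<'E'
import sys
from h import *
def tiptool(c,s,u,v,zt=.1177):
    # intersect ray with plane tool z = zt
    o,d=ray(c,u,v); o=s["M"].T@(o-s["pos"]); d=s["M"].T@d
    return o+d*(zt-o[2])/d[2]
E
python3 - <<'E'
from tip import *
c=load("wrist6.npz");s=np.load("st6.npz")
cv2.imwrite("pics/w6z.png",cv2.resize(c["pixels"][140:340,250:410],None,fx=3,fy=3,interpolation=cv2.INTER_CUBIC)[...,::-1])
z=load("scene6.npz"); cv2.imwrite("pics/s6z.png",cv2.resize(z["pixels"][120:270,290:440],None,fx=4,fy=4,interpolation=cv2.INTER_CUBIC)[...,::-1])
print("depth tip",c["depth"][186:200,327])
print(s["M"].round(4))
E
```

```text
depth tip [0.2621473  0.25924015 0.25964564 0.24064337 0.23675808 0.2356979
 0.2330466  0.23142888 0.22836828 0.22633858 0.22409903 0.22246711
 0.2219288  0.21876706]
[[-0.9991  0.0114  0.0398]
 [ 0.01    0.9993 -0.0362]
 [-0.0402 -0.0358 -0.9986]]
```

View pics/w6z.png

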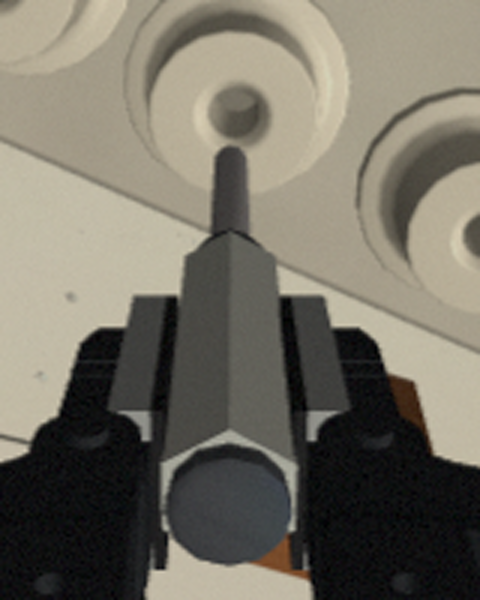

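View pics/s6z.png

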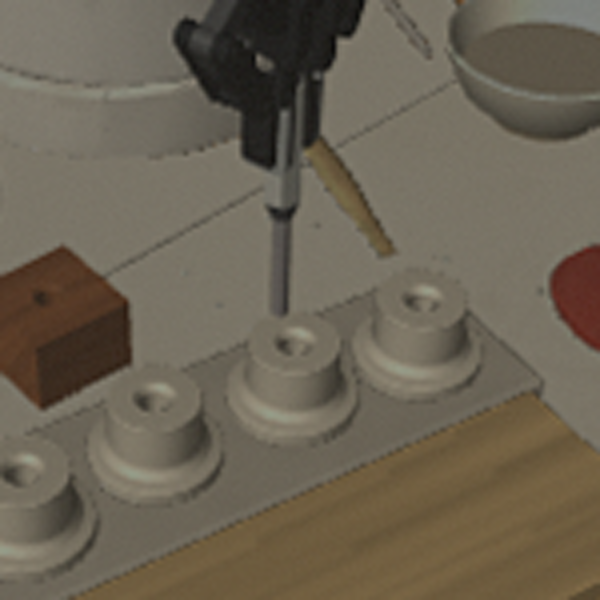

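Run:
```python
from tip import *
c=load("wrist6.npz");s=np.load("st6.npz");sc=load("scene6.npz")
t=tiptool(c,s,327,190.5);tw=s["M"]@t+s["pos"];b=onplane(c,327.3,176.7,.056)
print("tip tool",t.round(4),"world",tw.round(4),"bore",b.round(4),"diff world",(b-tw).round(4),"diff tool",(s["M"].T@(b-tw)).round(4))
# scene view: tip and bore
h=(290+280/4,120+313/4); hb=(290+294/4,120+346/4)
print("scene tip @z",onplane(sc,*h,tw[2]).round(4),"bore",onplane(sc,*hb,.056).round(4))
# handle top
X=None
u,v=327,308
z=np.median(c["depth"][v-2:v+3,u-2:u+3]); X=c["R"].T@(np.linalg.inv(c["intrinsics"])@np.array([u*z,v*z,z])-c["t"]); print("top tool",(s["M"].T@(X-s["pos"])).round(4), "pin dir world",((X-tw)/.136).round(4), np.linalg.norm(X-tw).round(4))
```

```text
tip tool [0.0105 0.0007 0.1177] world [ 0.4719 -0.3365  0.0696] bore [ 0.4652 -0.3367  0.056 ] diff world [-0.0067 -0.0001 -0.0136] diff tool [0.0072 0.0003 0.0133]
scene tip @z [ 0.4731 -0.3344  0.0696] bore [ 0.4634 -0.3316  0.056 ]
top tool [ 0.0059  0.0003 -0.0183] pin dir world [-0.006   0.0325  1.0001] 0.1361
```

Emit:
servo_tool --moves '[[255,[0.004,0,0],0],[255,[0.003,0,0.003],0],[255,[0.001,0,0.004],0],[255,[0,0,0.004],0],[255,[0,0,0.003],0],[255,[0,0,0.002],0],[255,[0,0,0.001],0],[255,[0,0,0],0]]'

```text
time: 6.7
tool_pos: [0.4773, -0.3343, 0.1745]
tcp_rot: [0.009, 3.094, -0.061]
wrist_force: [0.7, 0.3, -1.1]
width: 0.178
```

```bash
python3 snap.py 7 wrist scene
python3 - <<'E'
from tip import *
c=load("wrist7.npz")
cv2.imwrite("pics/w7z.png",cv2.resize(c["pixels"][120:270,260:400],None,fx=4,fy=4,interpolation=cv2.INTER_CUBIC)[...,::-1])
z=load("scene7.npz"); cv2.imwrite("pics/s7z.png",cv2.resize(z["pixels"][150:270,300:420],None,fx=5,fy=5,interpolation=cv2.INTER_CUBIC)[...,::-1])
E
```

```text
6.8 [ 0.4772 -0.3343  0.1742] yaw x_tool 179.7 z [ 0.0466 -0.0395 -0.9981] F [1.11 0.03 3.29] w 0.179
```

View pics/w7z.png

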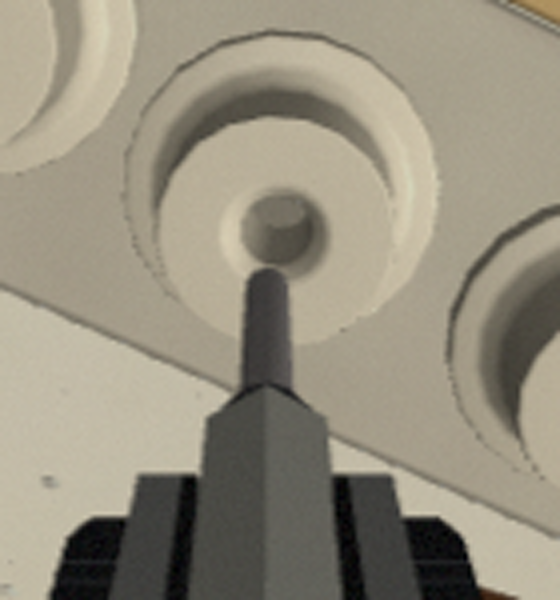

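View pics/s7z.png

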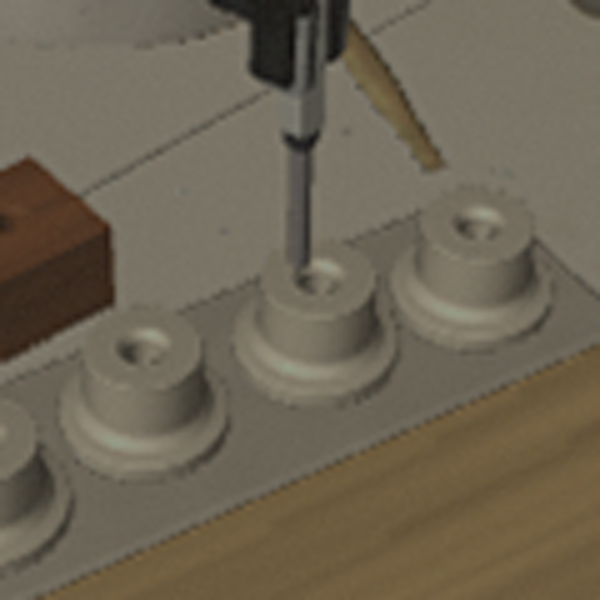

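Run:
```python
from tip import *
c=load("wrist7.npz");s=np.load("st7.npz");sc=load("scene7.npz")
t=tiptool(c,s,260+268/4,120+275/4);tw=s["M"]@t+s["pos"];b=onplane(c,260+275/4,120+232/4,.056)
print("tip tool",t.round(4),"world",tw.round(4),"bore",b.round(4),"diff world",(b-tw).round(4),"diff tool",(s["M"].T@(b-tw)).round(4))
print("scene tip",onplane(sc,300+299/5,150+264/5,tw[2]).round(4),"bore",onplane(sc,300+321/5,150+281/5,.056).round(4))
```

```text
tip tool [0.0081 0.0011 0.1177] world [ 0.4747 -0.3378  0.0563] bore [ 0.4666 -0.3365  0.056 ] diff world [-0.0081  0.0013 -0.0003] diff tool [ 0.0081  0.0013 -0.0001]
scene tip [ 0.4743 -0.3364  0.0563] bore [ 0.4627 -0.333   0.056 ]
```

Emit:
servo_tool --moves '[[255,[0.001,0,-0.004],0],[255,[0.005,0.0005,0],0],[255,[0.005,0.0005,0.0005],0],[255,[0.003,0.0005,0.0005],0],[255,[0.001,0,0.0005],0],[255,[0.001,0,0.0005],0],[255,[0.001,0,0.0005],0],[255,[0.001,0,0.0005],0]]'

```text
time: 7.47
tool_pos: [0.4586, -0.3323, 0.1742]
tcp_rot: [0.01, 3.092, -0.061]
wrist_force: [-0.3, 1.0, 2.0]
width: 0.18
```

```bash
python3 snap.py 8 wrist scene
python3 - <<'E'
from tip import *
c=load("wrist8.npz")
cv2.imwrite("pics/w8z.png",cv2.resize(c["pixels"][120:270,260:400],None,fx=4,fy=4,interpolation=cv2.INTER_CUBIC)[...,::-1])
z=load("scene8.npz"); cv2.imwrite("pics/s8z.png",cv2.resize(z["pixels"][150:270,300:420],None,fx=5,fy=5,interpolation=cv2.INTER_CUBIC)[...,::-1])
E
```

```text
7.57 [ 0.4586 -0.3324  0.1742] yaw x_tool 179.69 z [ 0.0489 -0.0396 -0.998 ] F [1.24 1.75 4.45] w 0.181
```

View pics/w8z.png

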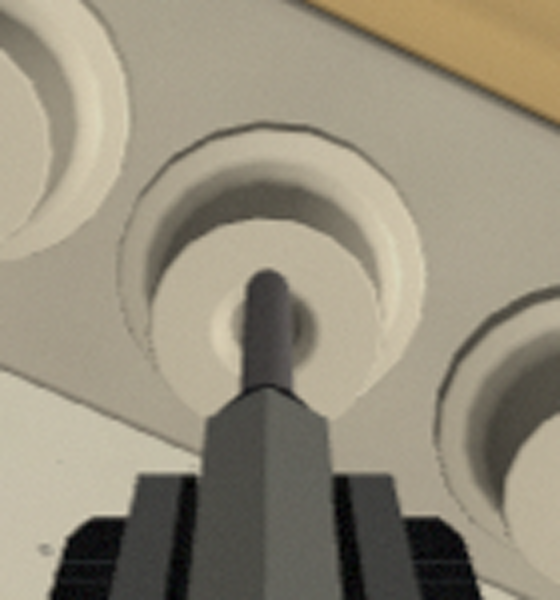

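View pics/s8z.png

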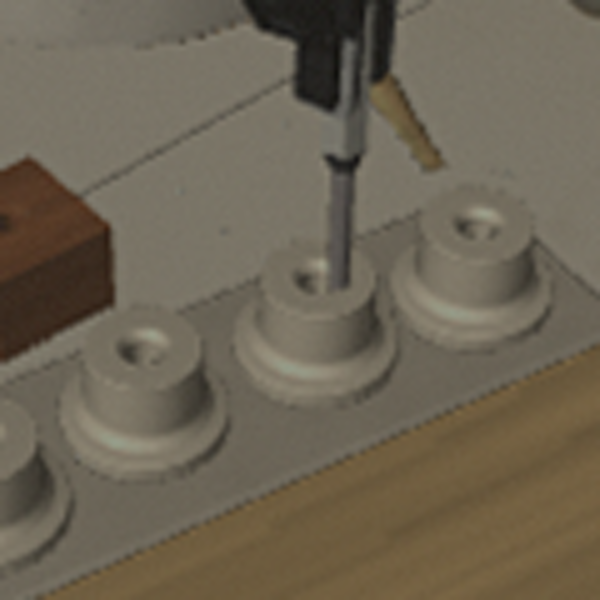

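Run:
```python
from tip import *
c=load("wrist8.npz");sc=load("scene8.npz");s=np.load("st8.npz")
a=onplane(c,260+268/4,120+290/4,.056);b=onplane(c,260+265.5/4,120+325/4,.056);print("wrist",a.round(4),b.round(4),(b-a).round(4))
a=onplane(sc,300+339/5,150+284/5,.056);b=onplane(sc,300+318/5,150+279/5,.056);print("scene",a.round(4),b.round(4),(b-a).round(4))
```

```text
wrist [ 0.4591 -0.3359  0.056 ] [ 0.466  -0.3364  0.056 ] [ 0.0068 -0.0005  0.    ]
scene [ 0.4563 -0.3352  0.056 ] [ 0.4642 -0.3333  0.056 ] [0.0079 0.0018 0.    ]
```

Emit:
servo_tool --moves '[[255,[0,0,-0.004],0],[255,[-0.003,0,0],0],[255,[-0.003,0.0005,0],0],[255,[-0.001,0,0.0005],0],[255,[0,0,0.0005],0],[255,[0,0,0.0005],0],[255,[0,0,0.0005],0],[255,[0,0,0.0005],0]]'

```text
time: 8.23
tool_pos: [0.4641, -0.331, 0.1738]
tcp_rot: [0.008, 3.099, -0.057]
wrist_force: [-0.2, 1.2, 5.0]
width: 0.178
```

```bash
python3 snap.py 9 wrist scene
python3 - <<'E'
from tip import *
c=load("wrist9.npz")
cv2.imwrite("pics/w9z.png",cv2.resize(c["pixels"][120:270,260:400],None,fx=4,fy=4,interpolation=cv2.INTER_CUBIC)[...,::-1])
z=load("scene9.npz"); cv2.imwrite("pics/s9z.png",cv2.resize(z["pixels"][150:270,300:420],None,fx=5,fy=5,interpolation=cv2.INTER_CUBIC)[...,::-1])
E
```

```text
8.33 [ 0.464  -0.331   0.1739] yaw x_tool 179.74 z [ 0.0424 -0.0371 -0.9984] F [-1.49  1.19  3.79] w 0.179
```

View pics/w9z.png

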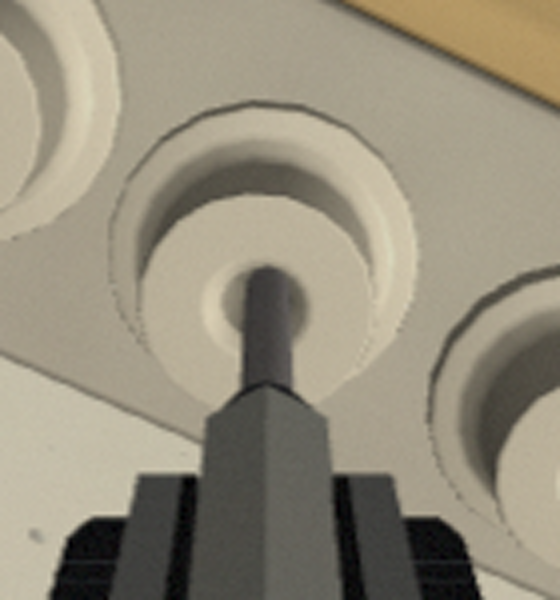

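View pics/s9z.png

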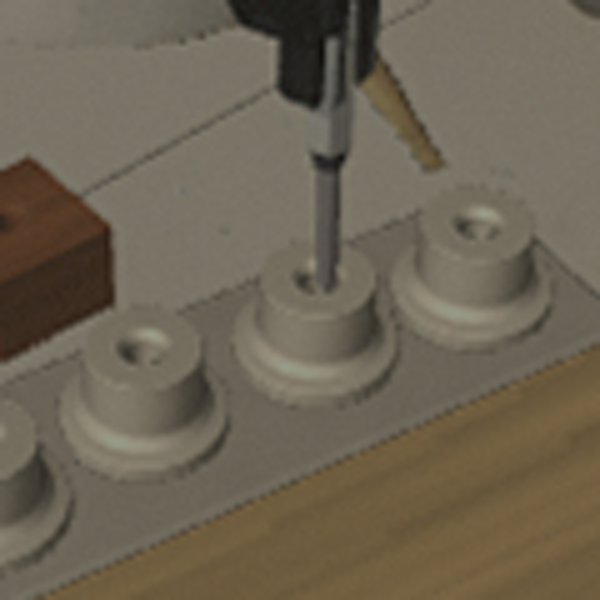

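Run:
```python
from tip import *
c=load("wrist9.npz");sc=load("scene9.npz");s=np.load("st9.npz")
a=onplane(c,260+268/4,120+287/4,.056);b=onplane(c,260+256/4,120+305/4,.056);print("wrist",a.round(4),b.round(4),(b-a).round(4))
a=onplane(sc,300+326/5,150+286/5,.056);b=onplane(sc,300+318/5,150+279/5,.056);print("scene",a.round(4),b.round(4),(b-a).round(4))
# bush top centre from wrist: outline of top disc circle zoomed x141..375,y195..~412
print(onplane(c,260+258/4,120+304/4,.056).round(4))
```

```text
wrist [ 0.4631 -0.3342  0.056 ] [ 0.4666 -0.3364  0.056 ] [ 0.0035 -0.0022  0.    ]
scene [ 0.4597 -0.3316  0.056 ] [ 0.4642 -0.3333  0.056 ] [ 0.0045 -0.0017  0.    ]
[ 0.4664 -0.3361  0.056 ]
```

Emit:
servo_tool --moves '[[255,[-0.001,-0.0005,-0.003],0],[255,[-0.003,-0.0015,-0.001],0],[255,[-0.001,-0.0005,0],0],[255,[0,0,0.002],0],[255,[0,0,0.003],0],[255,[0,0,0.003],0],[255,[0,0,0.003],0],[255,[0,0,0.002],0]]'

```text
time: 9.0
tool_pos: [0.4692, -0.3339, 0.1627]
tcp_rot: [0.009, 3.1, -0.056]
wrist_force: [-0.4, 0.5, -0.9]
width: 0.18
```

```bash
python3 snap.py 10 wrist scene
python3 - <<'E'
from tip import *
c=load("wrist10.npz")
cv2.imwrite("pics/w10z.png",cv2.resize(c["pixels"][120:270,260:400],None,fx=4,fy=4,interpolation=cv2.INTER_CUBIC)[...,::-1])
z=load("scene10.npz"); cv2.imwrite("pics/s10z.png",cv2.resize(z["pixels"][150:270,300:420],None,fx=5,fy=5,interpolation=cv2.INTER_CUBIC)[...,::-1])
E
```

```text
9.1 [ 0.469  -0.3337  0.1625] yaw x_tool 179.72 z [ 0.0405 -0.0359 -0.9985] F [-0.52 -0.   -0.37] w 0.181
```

View pics/w10z.png

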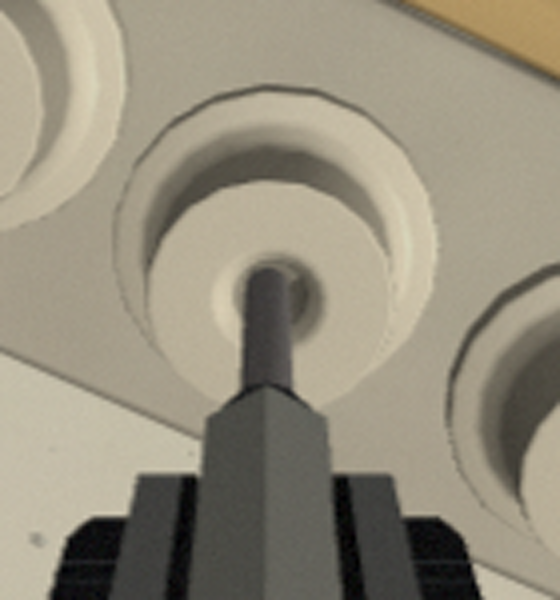

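View pics/s10z.png

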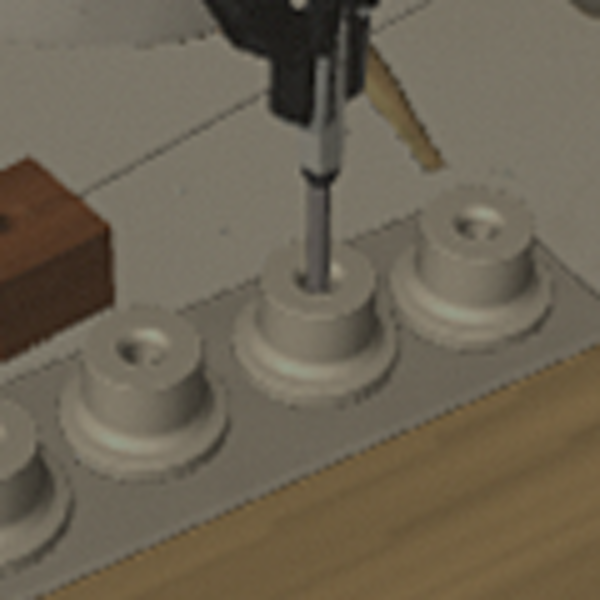

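The tip is about 11 mm down the bore with no force. Going deeper, then gently to contact.

Emit:
servo_tool --moves '[[255,[0,0.0008,0.003],0],[255,[0,0.0005,0.003],0],[255,[0,0,0.003],0],[255,[0,0,0.003],0],[255,[0,0,0.002],0],[255,[0,0,0.001],0],[255,[0,0,0.001],0],[255,[0,0,0.001],0]]'

```text
time: 9.77
tool_pos: [0.4702, -0.3331, 0.1451]
tcp_rot: [0.009, 3.1, -0.056]
wrist_force: [-3.0, 2.2, 9.4]
width: 0.179
```

```bash
python3 snap.py 11
```

```text
9.77 [ 0.4702 -0.3331  0.1451] yaw x_tool 179.72 z [ 0.0414 -0.0363 -0.9985] F [-3.03  2.19  9.42] w 0.179
```

Contact at TCP z 0.1451, so the tip is at about 27 mm. That is the 9 mm clay floor, not the board at 18 mm, so this is the blind bush. Relieving the load and dragging it by the pin along the bat's -x.

Emit:
servo_tool --moves '[[255,[0,0,-0.002],0],[255,[0.0027,0.0013,-0.0005],0],[255,[0.005,0.0023,-0.0003],0],[255,[0.0064,0.003,-0.0003],0],[255,[0.0073,0.0033,-0.0003],0],[255,[0.0073,0.0033,-0.0003],0],[255,[0.0073,0.0033,-0.0003],0],[255,[0.0064,0.003,-0.0003],0]]'

```text
time: 10.43
tool_pos: [0.4259, -0.3127, 0.148]
tcp_rot: [0.008, 3.095, -0.061]
wrist_force: [1.2, -0.2, -0.3]
width: 0.183
```

```bash
python3 snap.py 12 wrist scene
```

```text
10.53 [ 0.4251 -0.3121  0.1476] yaw x_tool 179.73 z [ 0.0439 -0.0381 -0.9983] F [-0.15 -0.05 -0.16] w 0.18
```

View pics/wrist12.png

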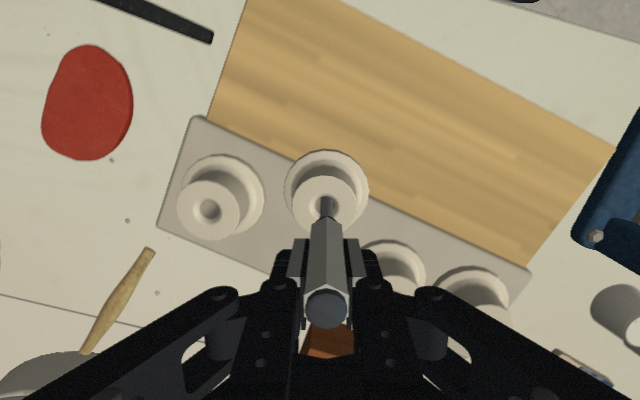

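View pics/scene12.png

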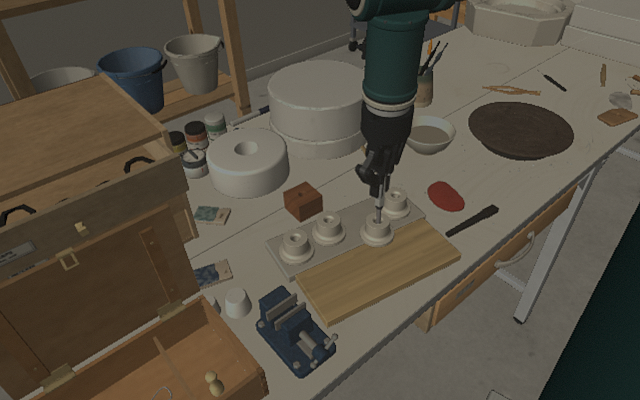

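The bush follows upright: in the wrist view its bore at (323,205) holds the pin and its flange is crossing the joint. Continuing about 57 mm.

Emit:
servo_tool --moves '[[255,[0.005,0.0023,-0.0003],0],[255,[0.0073,0.0033,-0.0003],0],[255,[0.0073,0.0033,-0.0003],0],[255,[0.0073,0.0033,-0.0003],0],[255,[0.0073,0.0033,-0.0003],0],[255,[0.0073,0.0033,-0.0003],0],[255,[0.006,0.0028,-0.0003],0],[255,[0.003,0.0014,-0.0002],0]]'

```text
time: 11.2
tool_pos: [0.3705, -0.287, 0.1472]
tcp_rot: [0.009, 3.095, -0.061]
wrist_force: [0.9, 0.5, -0.5]
width: 0.179
```

```bash
python3 snap.py 13 wrist scene
python3 - <<'E'
from tip import *
z=load("scene13.npz"); cv2.imwrite("pics/s13z.png",cv2.resize(z["pixels"][170:320,280:480],None,fx=4,fy=4,interpolation=cv2.INTER_CUBIC)[...,::-1])
E
```

```text
11.3 [ 0.3706 -0.2871  0.1471] yaw x_tool 179.72 z [ 0.0456 -0.0394 -0.9982] F [ 0.83 -0.85 -0.26] w 0.179
```

View pics/wrist13.png

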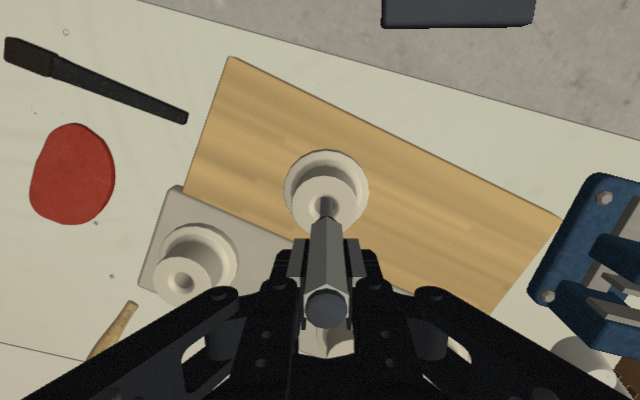

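View pics/s13z.png

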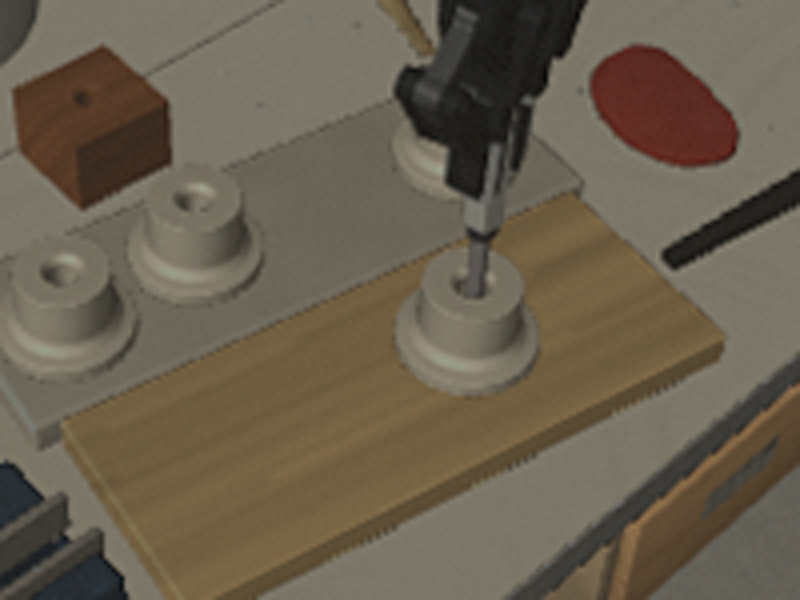

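The bush stands on the board near its middle, pin in the bore. Lowering about 2 mm and releasing.

Emit:
servo_tool --moves '[[255,[-0.0008,-0.0004,0.001],0],[255,[-0.0006,-0.0003,0.001],0],[255,[0,0,0.0008],0],[190,[0,0,0.0004],0],[120,[0,0,0],0],[0,[0,0,0],0],[0,[0,0,0],0],[0,[0,0,0],0]]'

```text
time: 11.97
tool_pos: [0.3735, -0.2887, 0.1444]
tcp_rot: [0.008, 3.095, -0.06]
wrist_force: [0.3, 0.4, 0.8]
width: 0.812
```

```bash
python3 snap.py 14 wrist scene
python3 - <<'E'
from tip import *
z=load("scene14.npz"); cv2.imwrite("pics/s14z.png",cv2.resize(z["pixels"][150:300,300:480],None,fx=4,fy=4,interpolation=cv2.INTER_CUBIC)[...,::-1])
E
```

```text
12.07 [ 0.3734 -0.2886  0.1444] yaw x_tool 179.75 z [ 0.0453 -0.039  -0.9982] F [ 0.41  0.12 -0.  ] w 0.964
```

View pics/wrist14.png

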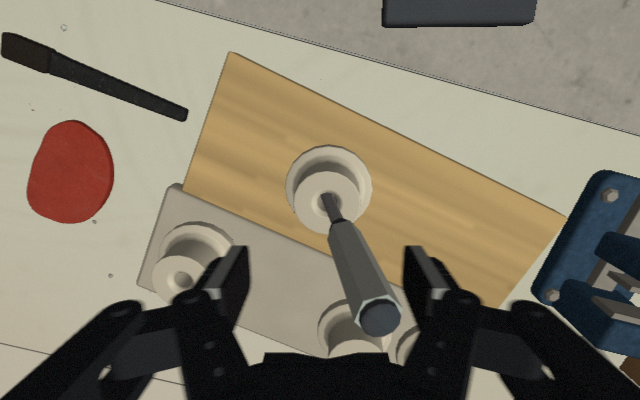

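View pics/s14z.png

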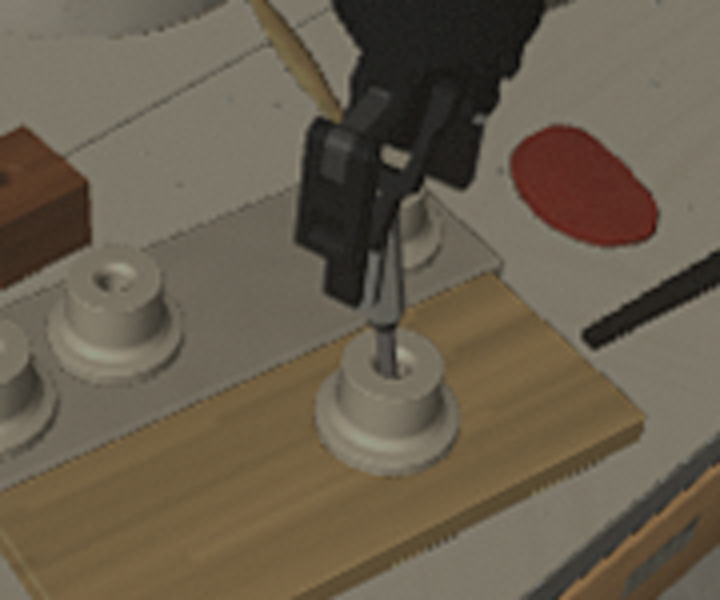

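Released: the pin leans to the right, its top at (380,318), free of both fingers. Lifting straight up.

Emit:
servo_tool --moves '[[0,[0,0.003,-0.004],0],[0,[0,0.001,-0.012],0],[0,[-0.001,-0.001,-0.022],0],[0,[-0.001,-0.001,-0.025],0],[0,[-0.001,-0.001,-0.025],0],[0,[-0.001,-0.001,-0.025],0],[0,[-0.001,-0.001,-0.025],0],[0,[0,0,-0.01],0]]'

```text
time: 12.73
tool_pos: [0.3684, -0.2797, 0.2945]
tcp_rot: [0.009, 3.105, -0.047]
wrist_force: [0.0, 0.8, 0.4]
width: 0.999
```

```bash
python3 snap.py 15 wrist scene
python3 - <<'E'
from tip import *
z=load("scene15.npz"); cv2.imwrite("pics/s15z.png",cv2.resize(z["pixels"][150:300,260:460],None,fx=4,fy=4,interpolation=cv2.INTER_CUBIC)[...,::-1])
E
```

```text
12.83 [ 0.3683 -0.2796  0.2931] yaw x_tool 179.71 z [ 0.0358 -0.0303 -0.9989] F [ 0.3  -0.54  0.32] w 1.001
```

View pics/wrist15.png

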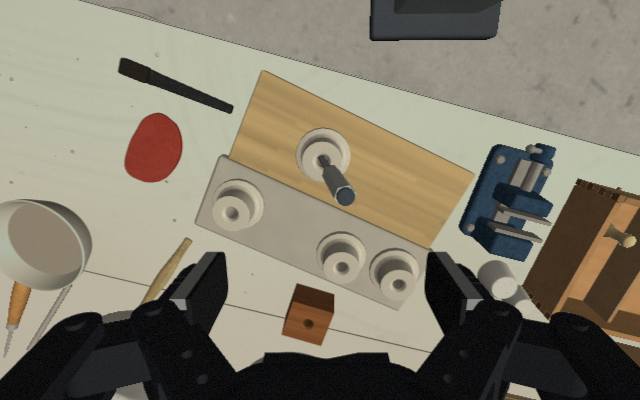

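View pics/s15z.png

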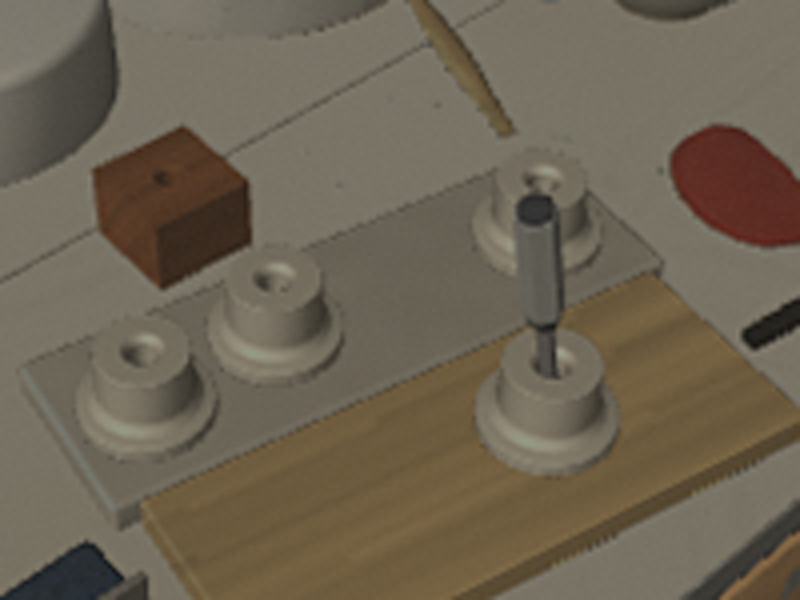

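The pin stands leaning in the flagged bush on the board; the other three are on the bat at (232,212), (341,267) and (399,285). Numeric check.

Run:
```python
from h import *
from workcell import bot
import time
c=load("wrist15.npz")
for n,q in dict(R=(232,212),L2=(342,267),L1=(399,285),flag=(324,163)).items(): print(n,onplane(c,*q,.056).round(4))
corn=[onplane(c,*q,.018) for q in [(263,70),(473,173),(432,249),(230,153)]]
ctr=np.mean(corn,0);print("board ctr",ctr.round(4))
d=corn[1]-corn[0];y=d[:2]/np.linalg.norm(d[:2]);x=np.array([y[1],-y[0]])
b=onplane(c,325,153,.022)[:2]  # flange centre
b2=onplane(c,324,163,.056)[:2]
for k in (b,b2): print("bush in board x,y",((k-ctr[:2])@x).round(4),((k-ctr[:2])@y).round(4))
u,v=345,196; z=np.median(c["depth"][v-2:v+3,u-2:u+3]); X=c["R"].T@(np.linalg.inv(c["intrinsics"])@np.array([u*z,v*z,z])-c["t"])
print("pin top",X.round(4)); L=X[:2]-b2
print("tilt from foot about",(np.hypot(*L)/ (X[2]-.056)).round(3),"height over tip",(X[2]-.027).round(4))
print(bot.read_state()["wrist_force"])
```

```text
R [ 0.43   -0.3941  0.056 ]
L2 [ 0.4998 -0.2681  0.056 ]
L1 [ 0.5238 -0.1989  0.056 ]
flag [ 0.3729 -0.2886  0.056 ]
board ctr [ 0.3837 -0.2558  0.018 ]
bush in board x,y 0.0007 -0.0361
bush in board x,y 0.0044 -0.0343
pin top [ 0.3749 -0.2685  0.1617]
tilt from foot about 0.191 height over tip 0.1347
[ 0.29996869 -0.53525869  0.32148434]
```

```bash
python3 -c "
from workcell import bot
print(bot.finish_job())"
```

```text
the job is handed in; nothing more can be done
None
```

I found the blind bush, slid it onto the scrap board with the pin, left the pin standing in its bore, and handed the job in at about 12.9 s. It is the second from the right as seen from the robot. No verdict was reported.

- **Finding it:** Only this bush was dipped. The depth images pointed to it (floor near 27 mm, about 17 mm in the others). The pin then stopped at the same height, with about 9 N on the wrist, where a sound bore would have let it down to 18 mm.
- **On the way:** While lining up, the pin tip rested on that bush's rim three times, at up to about 5 N of wrist force. In the pictures the bush did not move.
- **Slide:** I eased the pin up about 2 mm and drew the bush across by the pin, roughly 105 mm. It stayed upright, and the fingers never touched a bush.
- **Last checks:**
  - The bush stands within about 4 mm of the board's centre line and 35 mm off-centre along it, so wholly on the board.
  - The pin leans about 0.19 rad (limit 0.35), and its top height matches a tip on the clay floor.
  - The other three bushes measure within about 3 mm of where they started.
  - The gripper is open and clear.
- **Disagreements:** The scene and wrist cameras differed by 2–4 mm on pin and bore positions, so I relied on the wrist view. The arm also drifted upward and tilted slightly while holding. Neither affected the result.

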